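# Seat a post foot on the tack jig's dowel and hold it down

### The arm

A 6-joint arm with a two-finger parallel gripper is mounted at the origin on the work surface. World frame = base frame: x ahead of the robot, y to its left, z up, the work surface at z = 0. Lengths are in mm, angles in rad, forces in N, time in s.
With the tool pointing down it reaches from about 400 to 925 mm from the base axis. Payload 12.5 kg.
Tool frame: the origin (TCP) lies midway between the tips of the shut fingers; the grasp point (between the pads) lies 19 mm behind it; z points along the fingers, y is the line along which they close (so a half turn about z gives the same grasp; the last joint's range is limited). The gripper opens to 95 mm and grips with 3 to 60 N. Pads are 20 mm wide; open, the fingers measure 119 mm over their backs; the gripper's body (75 mm by 180 mm) begins 59 mm behind the grasp point.
Start: joints at [-1.352, 0.491, 1.559, -0, 1.092, -0.106], TCP at [199.473, -592.332, 214.661] pointing down, gripper open.
Joint ranges: [-3.1, 3.1], [-0.84, 2.19], [0.05, 2.79], [-1.13, 4.28], [0.06, 2.93], [-2.69, 2.69]. Speed limits (rad/s): [2.22, 2.22, 2.79, 3.14, 3.14, 3.14].

### API

Orientations are given as [roll, pitch, yaw] about the fixed x, y, z axes, in that order (R = Rz(yaw) Ry(pitch) Rx(roll)).
In Python, from cell import * gives the robot as it stands.
- The arm moves only by the tool servo_tool, never from a script. Its argument "moves" is one flat list of numbers, 5 for each row, row after row: the shift along the world's x, y, z as a fraction of full scale, then the turn about the world's z as a fraction of full scale, then the opening, from 0 (shut) to 1 (fully open). A call has 1 to 12 rows; each row is the pose to reach, as a shift and turn from the pose commanded when the call began, turning the shorter way round; what a row does not reach only later rows make up. Full scale, the value 1, is 400 mm for a shift and 180 degrees for a turn. A row lasts 1/12 s, in which the tool goes at most 41.7 mm and 7.16 degrees, less where a joint would pass 70% of its speed; a pose out of reach is approached as far as the arm can. A call with a number of a shift or a turn outside -1 to 1 is refused whole. A call with a gripper value outside its range is refused whole. The fingers move at their own pace and stop on an object; the grip force is fixed at half the most. Time passes only in rows, so rows that repeat a pose let the fingers close. It gives the time, the measured TCP pose, the force, the opening and the grip force at its end, in the units of the state.
- state(): the state, without advancing time (a new reading comes with each control period).
- read_camera(name): name is "scene" or "top" or "wrist"; returns (picture, depth): 480x640x3 uint8, blue, green, red; 480x640 float32, mm along the optical axis (not along the pixel's ray), 0 where there is no reading.
- get_calibration(name): a dict with "K" (3x3 intrinsics, pixels), "R" (3x3) and "t" (3): a world point X has camera coordinates R X + t. Camera axes: x right, y down, z forward; pixel columns grow to the right and rows downward; lengths in mm; the calibration is good to about 2 mm. The wrist camera is an equidistant fisheye: a pixel r from the principal point sees the ray r / f radians off the axis. A picture is of the moment at which its call begins: read the wrist's pose just before it. get_calibration takes no time and is no camera call; for the wrist camera it gives the pose at the moment of the call.
- job_done(): hands the job in; it is judged then, once.
The state is a dict: "t": time; "joints": joint angles; "qvel": joint speeds; "tau": joint torques, N m; "eef_pos": TCP position; "tcp_rot": TCP orientation; "ft_force": force on the tool from outside, world axes, zero at the start; "moment": the same for the moment, N m; "opening": opening from 0.0 (shut) to 1.0 (fully open); "grip_force": force on a finger pad.
Only numpy, scipy, OpenCV 4.12 (cv2) and the standard library are available. Lean on these libraries where they do the work, as an engineer would, in place of code of your own. Each camera call takes 0.05 s, during which the arm holds its last target. There are 200 camera calls.

### The job

Get the square-tube post foot ready for its tack weld: pick it up by the tube, slide the holed end of its plate in under the jig's brass spatter guard until the hole drops over the dowel pin hidden below, then press the foot down against the sprung copper earth shoe until the plate lies flat on both rests, square to the jig. The program finishes while still holding the foot in the gripper and keeping it pressed down, because the shoe lifts it again if you let up. Leave the other things on the table where they are.

Things in the scene. Friction and masses are not known exactly. Their poses are not given: they have to be found in the camera images.
- post_foot: the part to fit, loose (0.6 to 0.75 kg): bright steel plate 130 (x) x 80 (y) x 6 mm; on it a grey square tube, 40 x 40 mm outside, axis at x = -20 mm, faces parallel to the plate's edges, open top 70 mm above the plate's underside. Origin: centre of the underside, x towards the end with the large hole, z up. Home: its origin and axes coincide with jig_seat
- foot_hole (a point): centre of the 14 mm locating hole through the plate, at the underside, 47 mm from the foot's origin along its x axis (18 mm from the plate's end), on the centre line. The four dark 9 mm marks nearer the tube are not for the dowel
- foot_grip (a point): point on the tube's axis 46 mm above the plate's underside, 24 mm below the tube's open top: a good place to grip, across a facing pair of sides (40 mm)
- jig: tack jig, bolted down, turned up to 20 degrees: blue base 190 x 130 x 15 mm. Origin on the table under the seat; x points to the brass guard at its far end, z up. Two steel rest bars along x, 118 x 12 mm, at y = +-32 mm, tops 35 mm above the table, carry the plate
- guard_edge (a point): middle of the front edge of the brass spatter guard's 4 mm roof, at its underside: x = 42 mm in the jig, 24 mm above the rests. The roof, 110 mm wide, runs back to x = 78 mm and stands on a back wall whose face is at x = 70 mm (5 mm clear of the plate at home); front and sides are open. A 26 mm wide sighting slot is cut in it from the front to x = 60 mm, above the dowel
- jig_seat (a point): where the foot's origin ends up: middle of the seat at the level of the rests' tops, 35 mm above the table; axes as the jig's
- dowel_top (a point): centre of the top of the dowel pin: 12 mm diameter with a 3 mm tapered nose (7 mm across at the top), at x = 47 mm, y = 0 in the jig, top 11 mm above the rests. Seen through the slot until the plate covers it. The roof bars the plate from straight above: its holed end goes in from the front along the jig's +x, underside 11 to 18 mm above the rests
- shoe_top (a point): centre of the top of the copper earth shoe, 50 (x) x 36 (y) mm, at x = -20 mm between the rests (right under the tube when the foot is home); unpressed it stands 5 mm above the rests' tops
- earth_shoe (a joint): how far the shoe is pressed down (m): 0 up, 0.005 when level with the rests, 0.008 at its stop. Spring: about 9.5 N at the start, 14.5 N when level; a foot left alone stays up on it
- round_foot: bystander, loose: steel plate 110 x 80 x 6 mm with a round grey tube, 44 mm diameter, 66 mm high, at its middle; no hole. Origin centre of the underside
- magnet_square: bystander, loose: red triangular magnet square, about 100 x 70 x 16 mm, lying. Origin on the underside
- chipping_hammer: bystander, loose: chipping hammer 230 mm long, lying along its x, 22 mm high. Origin on the table under the shaft
- wire_brush: bystander, loose: wooden wire brush 260 mm long along its x, lying on its side, 26 mm high, steel bristles to its +y. Origin on the table
- dip_tin: bystander, loose: yellow nozzle-dip tin with black lid, 77 mm diameter, 66 mm high. Origin centre of the underside
- f_clamp: bystander, loose: F-clamp lying flat, bar 280 mm along its x, jaws to -y 100 mm, 24 mm high. Origin on the table under the bar
There are look-alikes about, which are no part of the job. What is shaped like the jig but purple is not meant.

How it is judged (in metres and radians):
On the way, in this order (a step that is already met when the one before it is completed fails the run):
1. the post foot has been lifted off the table (height (world z) of post_foot above 0.03 m), for 0.2 s.
2. the plate's hole has dropped over the dowel, under the guard (horizontal distance between foot_hole and dowel_top below 0.0025 m and z of foot_hole in the frame of jig_seat below 0.008 m), for 0.1 s.
At the end, for the whole second after the job is handed in: The foot's hole is on the dowel (within 2.5 mm), its plate square to the jig (4 degrees) and level (2 degrees), flat on the rests (within 2 mm, 2.5 mm at the hole), the earth shoe pressed down by more than 3 mm, the foot at rest and still held by the fingers (horizontal distance between foot_hole and dowel_top below 0.0025 m and angle between the x axis of post_foot and the x axis of jig_seat, either way round below 0.07 rad and angle between post_foot's own z axis and vertical below 0.035 rad and z of post_foot in the frame of jig_seat below 0.002 m and z of foot_hole in the frame of jig_seat below 0.0025 m and value of joint earth_shoe above 0.003 m and contact force between the fingers and post_foot above 2 N and linear speed of post_foot below 0.02 m/s); the arm keeps its last pose, push and grip.
It fails at once if another loose thing on the table is moved by more than 20 mm (distance of any of round_foot, magnet_square, chipping_hammer, wire_brush, dip_tin, f_clamp from where it was at the start of the episode above 0.02 m).
It also fails if it takes over 54 s, if anything falls off the work surface, if the arm or the gripper's body presses on something with over 40 N, if the wrist force passes 120 N, or if a joint passes its speed limit or range.

## Working session

There is one attempt and no reset: what is moved stays moved. The work goes in short steps, Python scripts to look and compute and a tool call to move; the robot and the scene stay as the last step left them, time stands still between calls to the robot, and variables do not carry over. Pictures are saved under pics/ and viewed, at most 10 in all, crops included, and the job is handed in when it is done.

Besides the shell and the picture viewer there is one more tool, called as name(argument=value, ...) on one line, values as JSON. servo_tool: Moves the arm, as the interface text tells. Its arguments: {"type":"object","properties":{"moves":{"type":"array"}},"required":["moves"]}

```bash
mkdir -p pics; ls; python3 - <<'E'
from cell import *
import cv2,numpy as np
print(state())
for n in("scene","top"):
    p,d=read_camera(n); cv2.imwrite(f"pics/{n}0.png",p); np.save(f"{n}0.npy",d)
    c=get_calibration(n); np.savez(f"{n}_c.npz",**c); print(n,c)
E
```

```text
pics
{'t': 0.0, 'joints': array([-1.35161963e+00,  4.91551843e-01,  1.55948624e+00,  9.74462547e-06,
        1.09167641e+00, -1.05612956e-01]), 'qvel': array([-0.00055201, -0.00047737,  0.00100304, -0.00129673, -0.00025598,
       -0.00107006]), 'tau': array([ 9.46956206e-04, -6.12639141e+01, -2.58182949e+01,  6.94249989e-02,
        4.82248224e-02, -7.15607302e-05]), 'eef_pos': array([ 199.40356362, -592.06712559,  214.05387039]), 'tcp_rot': array([-3.14047798e+00, -1.26854826e-04,  3.24785083e-01]), 'ft_force': array([-1.12945923,  0.67180028,  0.38278366]), 'moment': array([-0.02950515, -0.04417155,  0.01609263]), 'grip_force': 0.0, 'opening': 0.9985847291856588}
scene {'K': array([[607.04945639,   0.        , 327.98905089],
       [  0.        , 607.04945639, 244.4301896 ],
       [  0.        ,   0.        ,   1.        ]]), 'R': array([[ 0.30251944,  0.95302945,  0.01472606],
       [ 0.69834397, -0.21110696, -0.68392218],
       [-0.64868921,  0.21718361, -0.72940633]]), 't': array([-254.59375284, -298.89745253, 2092.92479212])}
top {'K': array([[487.54293986,   0.        , 319.2067048 ],
       [  0.        , 487.54293986, 236.92054886],
       [  0.        ,   0.        ,   1.        ]]), 'R': array([[-0.02328042, -0.99952471, -0.02020834],
       [-0.9950996 ,  0.02511091, -0.09563596],
       [ 0.09609795,  0.01788286, -0.99521123]]), 't': array([ 116.51234561,  504.2198466 , 1369.33698906])}
```

View pics/top0.png

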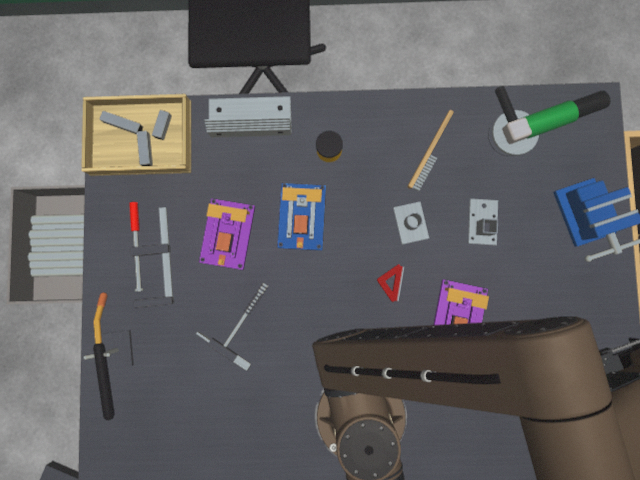

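View pics/scene0.png

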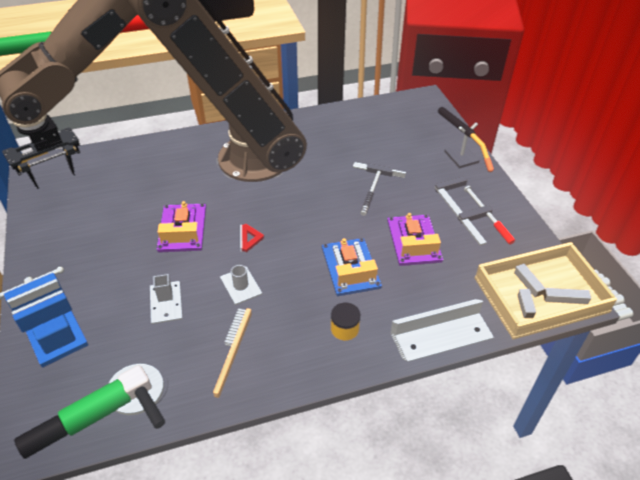

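The top picture shows the post foot at about (483,222) px, with the tube at (489,228) and the hole towards +x (image up). The blue jig is at (302,217) with its guard at (302,193), and nothing stands between the two except the round foot at (411,222).

```bash
cat > h.py <<'E'
import numpy as np, cv2
def cloud(d,c):
    v,u=np.mgrid[:480,:640]; K=c["K"]
    P=np.stack([(u-K[0,2])/K[0,0]*d,(v-K[1,2])/K[1,1]*d,d],-1)
    W=(P-c["t"])@c["R"]; W[d<=0]=np.nan; return W
def proj(X,c):
    p=(np.atleast_2d(X)@c["R"].T+c["t"])@c["K"].T; return p[:,:2]/p[:,2:]
E
python3 - <<'E'
from h import *
c=np.load("top_c.npz"); W=cloud(np.load("top0.npy"),c); im=cv2.imread("pics/top0.png").astype(int)
S=np.load("scene_c.npz"); WS=cloud(np.load("scene0.npy"),S); ims=cv2.imread("pics/scene0.png").astype(int)
def rep(n,P):
    r=cv2.minAreaRect(P[:,:2].astype(np.float32)); print(n,len(P),"mean",P.mean(0).round(1),"rect",np.round(r[0],1),np.round(r[1],1),round(r[2],1))
def sub(W,u0,u1,v0,v1): return W[v0:v1,u0:u1].reshape(-1,3)
print("table z",np.nanmedian(sub(W,340,380,230,260),0),np.nanmedian(sub(WS,270,310,280,320),0))
for nm,A,box in(("top",W,(460,508,190,252)),("scene",WS,(140,190,265,325))):
    P=sub(A,*box)
    rep(nm+" foot",P[P[:,2]>3]); rep(" plate",P[(P[:,2]>3)&(P[:,2]<12)]); rep(" tubetop",P[(P[:,2]>62)&(P[:,2]<76)])
for nm,A,I,box in(("top",W,im,(268,340,170,262)),("scene",WS,ims,(315,388,225,300))):
    P=sub(A,*box); B=sub(I,*box)
    blue=(B[:,0]>B[:,2]+50)&(P[:,2]>5)&(P[:,2]<25); rep(nm+" jig base",P[blue])
    br=(B[:,2]>B[:,0]+80)&(P[:,2]>52)&(P[:,2]<75); rep(" roof",P[br])
    re=(P[:,2]>31)&(P[:,2]<39)&(abs(B[:,0]-B[:,2])<40); rep(" rests",P[re])
    co=(B[:,2]>B[:,0]+60)&(P[:,2]>36)&(P[:,2]<46); rep(" shoe",P[co])
a=cv2.resize(cv2.imread("pics/top0.png")[170:265,265:340],None,fx=5,fy=5,interpolation=2)
b=cv2.resize(cv2.imread("pics/top0.png")[170:265,455:515],None,fx=5,fy=5,interpolation=2)
cv2.imwrite("pics/crop1.png",np.hstack([a,b]))
E
```

```text
table z [484.44753123 -12.07956462  -0.79237908] [631.09128281 -44.66164459  -0.63807482]
top foot 1178 mean [ 541.3 -367.6   15.9] rect [ 545.1 -371.9] [136.7 180.4] 87.4
 plate 886 mean [ 547.1 -367.8    6.1] rect [ 545.1 -371.9] [136.7 180.4] 87.4
 tubetop 87 mean [ 523.6 -366.6   68.2] rect [ 523.8 -367.6] [41.5 39.9] 87.5
scene foot 1244 mean [ 538.8 -370.8   19.9] rect [ 512.1 -371.7] [138.1 226.9] 81.2
 plate 810 mean [ 544.8 -370.9    6. ] rect [ 512.1 -371.7] [138.1 226.9] 81.2
 tubetop 109 mean [ 522.7 -371.    67.1] rect [ 522.  -369.7] [40.2 47.8] 83.3
top jig base 1511 mean [555.9 153.7  14.5] rect [570.9 154.8] [129.9 190.4] 85.5
 roof 380 mean [626.3 150.6  62.6] rect [625.1 150.4] [107.9  34.2] 84.6
 rests 287 mean [567.2 154.2  34.7] rect [579.4 152.5] [ 78.9 146.6] 82.9
 shoe 180 mean [544.  156.4  40.2] rect [551.1 154.4] [ 40.4 129.3] 76.2
scene jig base 907 mean [575.3 140.5  14.3] rect [568.3 153.7] [133.8 204.1] 85.1
 roof 426 mean [630.1 148.4  61.4] rect [625.9 148.9] [108.9  44.4] 86.3
 rests 155 mean [556.4 150.   34.6] rect [581.1 143.2] [ 96.6 147.7] 87.7
 shoe 216 mean [580.5 149.4  40.3] rect [580.8 169.2] [ 96.1 163. ] 68.9
```

View pics/crop1.png

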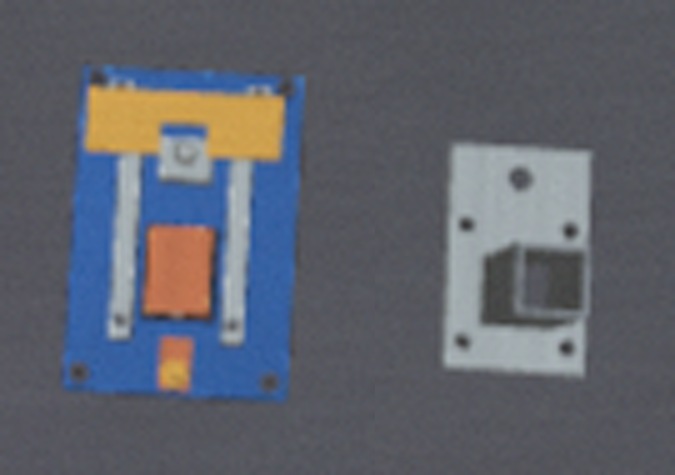

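The crop confirms the jig orientation: dowel at about (183,153) in the slot, copper shoe, rests. The foot's hole end points to +x, and both yaws are a few degrees negative. Measured sizes match the specs (base 130x190, tube 40). I'll hover over the foot and check with the wrist camera.

servo_tool(moves=[0.081,0.056,0,-0.03,1,0.162,0.112,0,-0.06,1,0.243,0.168,0,-0.09,1,0.324,0.224,0,-0.118,1,0.405,0.28,0,-0.118,1,0.486,0.336,0,-0.118,1,0.567,0.392,0,-0.118,1,0.648,0.448,0,-0.118,1,0.729,0.504,0,-0.118,1,0.809,0.558,0,-0.118,1,0.809,0.558,0,-0.118,1,0.809,0.558,0,-0.118,1])

```text
t: 1.1
eef_pos: [524.3, -367.6, 214.0]
tcp_rot: [-3.141, 0.001, -0.043]
ft_force: [-0.1, -0.3, 0.0]
opening: 1.0
grip_force: 0.0
```

```bash
python3 - <<'E'
from cell import *
from h import *
s=state(); c=get_calibration("wrist"); p,d=read_camera("wrist"); p0,d0=read_camera("top")
print(s["t"],s["eef_pos"],s["tcp_rot"]); print(c, "cam pos",-c["R"].T@c["t"])
cv2.imwrite("pics/w1.png",p); np.save("w1.npy",d); np.savez("w1_c.npz",**c)
E
```

```text
1.1 [ 524.28273231 -367.61338779  214.04334902] [-3.14117356e+00  7.05190731e-04 -4.27043733e-02]
{'K': array([[371.64829954,   0.        , 314.56003313],
       [  0.        , 371.64829954, 243.78236785],
       [  0.        ,   0.        ,   1.        ]]), 'R': array([[-0.0426237 , -0.99909066, -0.00103208],
       [-0.95816952,  0.04058524,  0.28330903],
       [-0.28300952,  0.01306459, -0.95902812]]), 't': array([-346.55020174,  485.17040404,  544.55747895])} cam pos [ 604.21919333 -373.04024581  384.43510841]
```

View pics/w1.png

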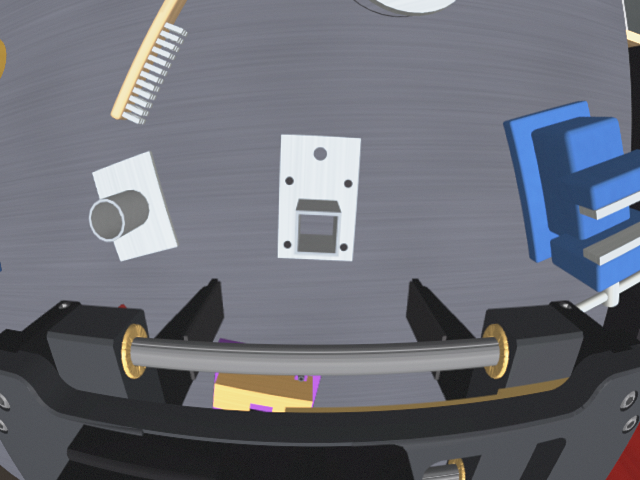

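The foot is clear in the wrist picture: tube at (317,230), hole at (320,154), and the fingers straddle it laterally.

```bash
cat >> h.py <<'E'
def wray(uv,c):
    uv=np.asarray(uv,float); K=c["K"]; x=(uv-[K[0,2],K[1,2]])/[K[0,0],K[1,1]]
    r=np.linalg.norm(x,axis=-1,keepdims=True); return np.concatenate([x/np.maximum(r,1e-9)*np.tan(r),np.ones_like(r)],-1)
def wcloud(d,c):
    v,u=np.mgrid[:480,:640]; W=(wray(np.stack([u,v],-1),c)*d[...,None]-c["t"])@c["R"]; W[d<=0]=np.nan; return W
def wplane(uv,z,c):   # pixel(s) -> world at height z
    D=wray(uv,c)@c["R"]; o=-c["R"].T@c["t"]; return o+D*((z-o[2])/D[...,2])[...,None]
def wproj(X,c):
    P=np.atleast_2d(X)@c["R"].T+c["t"]; rho=np.linalg.norm(P[:,:2],axis=1); th=np.arctan2(rho,P[:,2])
    return P[:,:2]/rho[:,None]*th[:,None]*c["K"][0,0]+c["K"][:2,2]
def rect(n,P):
    r=cv2.minAreaRect(P[:,:2].astype(np.float32)); print(n,len(P),"zmed",np.median(P[:,2]).round(1),"rect",np.round(r[0],1),np.round(r[1],1),round(r[2],2)); return r
E
python3 - <<'E'
from h import *
c=np.load("w1_c.npz"); W=wcloud(np.load("w1.npy"),c); im=cv2.imread("pics/w1.png")
B=W[125:270,265:375].reshape(-1,3); h=B[:,2]; I=im[125:270,265:375].reshape(-1,3).min(1)
print("table",np.nanmedian(h[h<3]))
rect("plate",B[(h>3)&(h<9)&(I>150)]); rect("top",B[(h>66)&(h<74)])
g=im[140:170,305:335].min(2); m=(g<150).astype(np.uint8); M=cv2.moments(m,True); uv=np.array([305+M['m10']/M['m00'],140+M['m01']/M['m00']])
print(M['m00'],uv,wplane(uv,6,c))
E
```

```text
table 0.4498778054385357
plate 6580 zmed 6.4 rect [ 540.5 -373. ] [ 80.9 130.2] 85.15
top 682 zmed 70.3 rect [ 520.8 -371.3] [39.9 41.4] 84.83
128.0 [319.9296875 153.4375   ] [ 587.30762426 -377.35234227    6.        ]
```

The wrist measurement agrees with the plate and tube sizes, and hole to tube is 66.8 mm against the specified 67. The foot's yaw is -4.9° and the tube is at (520.8, -371.3). Next I descend and grip.

servo_tool(moves=[-0.009,-0.009,-0.1,-0.014,1,-0.009,-0.009,-0.2,-0.014,1,-0.009,-0.009,-0.3,-0.014,1,-0.009,-0.009,-0.38,-0.014,1,-0.009,-0.009,-0.44,-0.014,1,-0.009,-0.009,-0.4675,-0.014,1,-0.009,-0.009,-0.4675,-0.014,1,-0.009,-0.009,-0.4675,-0.014,1])

```text
t: 1.87
eef_pos: [519.2, -373.6, 28.3]
tcp_rot: [3.141, -0.0, -0.091]
ft_force: [-0.5, 0.0, 0.2]
opening: 1.002
grip_force: 0.0
```

servo_tool(moves=[0,0,0,0,0.6,0,0,0,0,0.4,0,0,0,0,0.2,0,0,0,0,0,0,0,0,0,0,0,0,0,0,0,0,0,0,0,0,0,0,0,0,0,0,0,0,0,0,0,0,0,0,0,0,0,0,0,0,0,0,0,0,0])

```text
t: 2.87
eef_pos: [519.4, -372.0, 27.6]
tcp_rot: [-3.141, 0.001, -0.09]
ft_force: [0.3, 5.0, 3.2]
opening: 0.418
grip_force: 29.9
```

Gripped: opening 39.7 mm, grip force 30 N. Lifting and carrying above the bystanders.

servo_tool(moves=[0,0,0.08,0,0,0,0,0.17,0,0,0,0,0.26,0,0,0,0,0.34,0,0,0,0.05,0.36,0,0,-0.01,0.13,0.36,0,0,-0.03,0.22,0.36,0,0,-0.05,0.31,0.36,0,0,-0.07,0.4,0.36,0,0,-0.09,0.49,0.36,0,0,-0.11,0.58,0.36,0,0,-0.13,0.67,0.36,0,0])

```text
t: 3.87
eef_pos: [466.1, -102.9, 170.9]
tcp_rot: [-3.141, 0.001, -0.09]
ft_force: [0.5, 0.6, -6.2]
opening: 0.42
grip_force: 30.0
```

servo_tool(moves=[-0.01,0.08,0,0,0,-0.02,0.17,0,0,0,-0.03,0.26,0,0,0,-0.04,0.35,0,0,0,-0.05,0.44,0,0,0,-0.05,0.53,0,0,0,-0.05,0.62,0,0,0,-0.05,0.67,0,0,0,-0.05,0.67,0,0,0,-0.05,0.67,0,0,0,-0.05,0.67,0,0,0,-0.05,0.67,0,0,0])

```text
t: 4.87
eef_pos: [447.2, 162.4, 171.3]
tcp_rot: [3.141, 0.001, -0.091]
ft_force: [0.4, 0.2, -6.1]
opening: 0.418
grip_force: 30.0
```

```bash
python3 - <<'E'
from cell import *
from h import *
s=state(); c=get_calibration("wrist"); p,d=read_camera("wrist")
print(s["t"],s["eef_pos"],s["tcp_rot"],s["grip_force"],s["opening"])
cv2.imwrite("pics/w2.png",p); np.save("w2.npy",d); np.savez("w2_c.npz",**c,e=s["eef_pos"],r=s["tcp_rot"])
E
```

```text
4.8667 [447.23492707 162.43335203 171.34041997] [ 3.14108531e+00  7.74156317e-04 -9.08539329e-02] 29.974048733711243 0.41828268363214
```

View pics/w2.png

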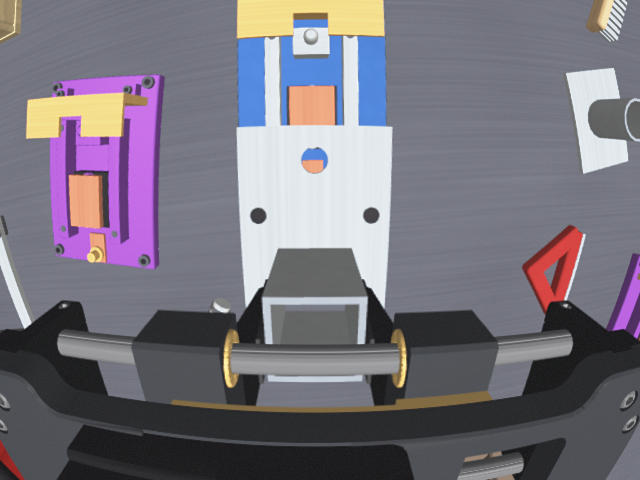

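The plate, its hole at (314,160), and the jig's dowel at (311,37), rests and shoe are all in view. I'll measure the relative pose.

```bash
cat > meas.py <<'E'
from h import *
import sys
def meas(f,hole,dow,prect,drow,rb):
    c=np.load(f+"_c.npz"); d=np.load(f+".npy"); W=wcloud(d,c); im=cv2.imread("pics/"+f+".png").astype(int)
    print("eef",c["e"],"yaw",c["r"][2])
    u0,u1,v0,v1=prect; P=W[v0:v1,u0:u1].reshape(-1,3); zp=np.nanmedian(P[:,2]); A=np.c_[P[:,:2],np.ones(len(P))]; ok=np.isfinite(P[:,2])&(abs(P[:,2]-zp)<8)
    k=np.linalg.lstsq(A[ok],P[ok,2],rcond=None)[0]; print("plate z",zp,"slopes",k[:2])
    # hole: pixels farther than plate
    u,v=hole; r=26; m=((W[v-r:v+r,u-r:u+r,2]<zp-20)).astype(np.uint8)
    cnt=max(cv2.findContours(m,0,1)[0],key=cv2.contourArea); e=cv2.minEnclosingCircle(cnt); print("hole px",e[0][0]+u-r,e[0][1]+v-r,e[1])
    H=[]
    q=wplane(cnt[:,0,:]+[u-r,v-r],zp,c); (hx,hy),hr=cv2.minEnclosingCircle(q[:,:2].astype(np.float32)); print("hole world",hx,hy,"R",hr)
    return c,W,im,zp
E
python3 - <<'E'
from meas import *
c,W,im,zp=meas("w2",(314,160),(311,37),(260,370,135,200),0,0)
# dowel
b=W[20:55,292:330]; z=b[...,2]; print("dowel zmax",np.nanpercentile(z,99)); q=b[(z>44)&(z<48)]; print("dowel pts",len(q),q.mean(0) if len(q) else 0, np.ptp(q,0) if len(q) else 0)
g=im[20:55,292:330].sum(2)
def line(n,P):
    vx,vy,x,y=cv2.fitLine(P[:,:2].astype(np.float32),2,0,.01,.01).ravel(); a=np.degrees(np.arctan2(vy,vx)); print(n,len(P),"ang",round((a+90)%180-90,2),"at",x,y); return x,y
# rests
for n,(a,b_) in {"restL":(262,284),"restR":(340,362)}.items():
    B=W[42:122,a:b_].reshape(-1,3); B=B[(B[:,2]>33)&(B[:,2]<38)]; rect(n,B); line(n,B)
B=W[75:125,280:345].reshape(-1,3); B=B[(B[:,2]>38)&(B[:,2]<43)]; rect("shoe",B)
# plate edges left/right
for n,s in(("L",1),("R",-1)):
    E=[]
    for v in range(132,240):
        row=np.where(abs(W[v,230:400,2]-zp)<8)[0]+230
        E.append([row[0]-.5 if s>0 else row[-1]+.5,v])
    line("edge"+n,wplane(np.array(E,float),zp,c))
B=W[0:40,225:395].reshape(-1,3); B=B[(B[:,2]>58)&(B[:,2]<68)]; rect("roof",B)
E
```

```text
eef [447.23492707 162.43335203 171.34041997] yaw -0.09085393287449084
plate z 149.88696766698553 slopes [-0.00462473  0.00106857]
hole px 314.10167121887207 159.27158737182617 13.32235336303711
hole world 515.5107421875 154.6088409423828 R 6.881852626800537
dowel zmax 63.7440155846087
dowel pts 127 [610.82478159 149.01758304  45.62325976] [10.94129719 10.36607843  3.6443897 ]
restL 1170 zmed 35.4 rect [577.3 183.7] [12.7 68. ] 85.61
restL 1170 ang -4.37 at 576.88153 183.61298
restR 1169 zmed 35.2 rect [571.3 119.8] [12.7 67.4] 85.9
restR 1169 ang -4.55 at 571.2497 120.163605
shoe 1757 zmed 40.3 rect [553.6 153.5] [36.1 32.2] 85.28
edgeL 108 ang -4.97 at 505.78317 195.61292
edgeR 108 ang -4.79 at 498.5189 115.914
roof 4617 zmed 63.2 rect [620.8 148.5] [110.8  32.2] 84.3
```

```bash
python3 - <<'E'
from h import *
W=cloud(np.load("top0.npy"),np.load("top_c.npz"))
b=W[234:252,292:308]; print(np.round(b[...,2]).astype(int)); i=np.nanargmax(b[...,2]); print(b.reshape(-1,3)[i])
S=cloud(np.load("scene0.npy"),np.load("scene_c.npz"))[232:252,335:362].reshape(-1,3); m=(S[:,0]<505)&(S[:,2]>18); print(S[m].max(0),S[m].min(0))
E
```

```text
[[15 15 10 15  8 15 13 14 12 15 17 18 17 10 13 10]
 [13 17 13 16  9 13 13  7  7 10 14 14 11 18  9  9]
 [10 13 11 12 16 17 15 10 11 16  9 20 16  9 16 14]
 [12 17 17 15 19 14 18 20 22 19 15 21 15  9 15 15]
 [16 14 17 14 16 15 20 18 24 18 22 15  9 18  7 21]
 [14 13 14 18 13 19 25 21 14 18 17 17 18  9 10 16]
 [17 16 16 18 16 12 19 17 14 18 24 20 16 17 19 13]
 [17 10 18 18 17 17 15 17 23 21 20 14 13 11 15 15]
 [14 18  7 12 15 16 19 32 39 21 18 16 13 18 11  8]
 [19 18 13 12 10 27 32 30 33 30 20 12 13 15 12  8]
 [17 14 21 12 19 19 39 37 30 31 21 12 16 16 15 13]
 [15 13 13 15 13 18 24 31 31 22 22 17 16 15 15 15]
 [18 21  8 10 13 16 21 23 26 20 14 11 14 12 15 15]
 [16 16 13 16  7 12 18 20 17 16 15 11 11 12 17 16]
 [ 5  8 11 10  7 13 16 13 10 15 15 11 16 14 12 15]
 [ 0 -2 -1  1 -4 -4 -1  0 -5  2 -3 -1 -3 -2  1 -4]
 [ 3 -5  1  1  0  2  3  2 -1 -1  0  0  1 -1  2 -3]
 [ 3  2  1 -3  5 -2 -2  3 -1 -1 -1 -1  4 -1 -1  3]]
[492.47023372 158.7033228   39.39465948]
[503.47186736 216.35506345  36.85501755] [479.8055923  128.21600163  18.01211296]
```

The rear terminal is only about 33 mm high, so it clears the plate underside at 49.5 mm. Lowering, then part of the advance.

servo_tool(moves=[0,0,-0.06,0,0,0,0,-0.12,0,0,0,0,-0.18,0.002,0,0,0,-0.22,0.002,0,0.03,-0.001,-0.236,0.002,0,0.07,-0.003,-0.236,0.002,0,0.11,-0.005,-0.236,0.002,0,0.137,-0.006,-0.236,0.002,0,0.137,-0.006,-0.236,0.002,0,0.137,-0.006,-0.236,0.002,0,0.137,-0.006,-0.236,0.002,0,0.137,-0.006,-0.236,0.002,0])

```text
t: 5.92
eef_pos: [501.6, 160.8, 77.4]
tcp_rot: [3.141, 0.001, -0.084]
ft_force: [0.9, -0.2, -5.7]
opening: 0.419
grip_force: 30.0
```

```bash
python3 - <<'E'
from cell import *
from h import *
s=state(); c=get_calibration("wrist"); p,d=read_camera("wrist")
print(s["t"],s["eef_pos"],s["tcp_rot"],s["ft_force"])
cv2.imwrite("pics/w3.png",p); np.save("w3.npy",d); np.savez("w3_c.npz",**c,e=s["eef_pos"],r=s["tcp_rot"])
cv2.imwrite("pics/w3c.png",cv2.resize(p[40:240,210:420],None,fx=3,fy=3,interpolation=2)[:600])
E
```

```text
5.9167 [501.59746037 160.75084447  77.37799417] [ 3.14136282e+00  5.45247720e-04 -8.36363278e-02] [ 0.88482568 -0.24451262 -5.66002808]
```

View pics/w3c.png

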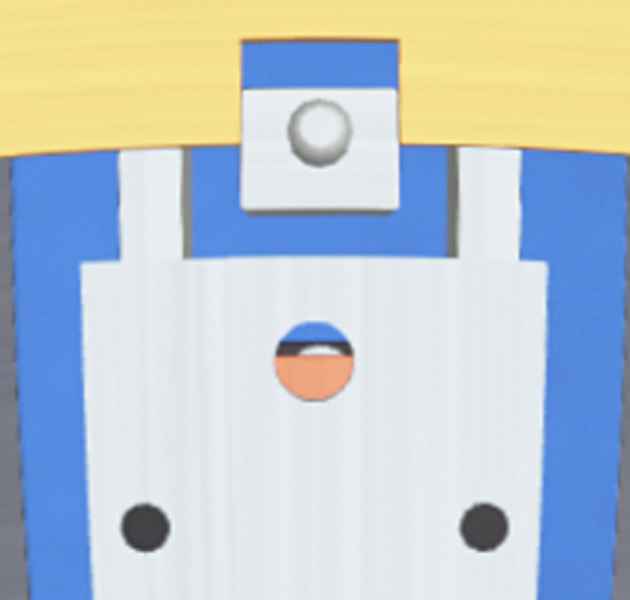

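The dowel top is at about crop (321,129) = px (317,83), and the hole is at (314.7,160.3). The plate front is about to enter the slot area.

```bash
python3 - <<'E'
from meas import *
c,W,im,zp=meas("w3",(315,160),0,(255,375,132,148),0,0)
print("dowel",wplane(np.array([[317,83.],[316.7,84]]),46,c)); b=W[70:98,303:331]; z=b[...,2]; q=b[(z>45)&(z<49)]; print(len(q),q.mean(0),np.ptp(q,0))
q=b[(z>35.5+2)&(z<49)]; print(len(q),q.mean(0),np.ptp(q,0),rect("dow",q))
g=im[70:98,303:331].mean(2).astype(int); zi=np.where(np.isfinite(z),z,0).astype(int)
print(zi[4:26:2,2:26:2])
def line(n,P):
    vx,vy,x,y=cv2.fitLine(P[:,:2].astype(np.float32),2,0,.01,.01).ravel(); a=np.degrees(np.arctan2(vy,vx)); print(n,len(P),"ang",round((a+90)%180-90,2),"at",x,y)
for n,s in(("L",1),("R",-1)):
    E=[]
    for v in range(132,230):
        row=np.where(abs(W[v,230:400,2]-zp)<5)[0]+230
        E.append([row[0]-.5 if s>0 else row[-1]+.5,v])
    line("edge"+n,wplane(np.array(E,float),zp,c))
for n,(a,b_) in {"restL":(249,273),"restR":(360,386)}.items():
    B=W[92:124,a:b_].reshape(-1,3); B=B[(B[:,2]>33)&(B[:,2]<38)]; rect(n,B)
B=W[48:95,150:480].reshape(-1,3); B=B[(B[:,2]>58)&(B[:,2]<68)]; rect("roof",B)
E
```

```text
eef [501.59746037 160.75084447  77.37799417] yaw -0.08363632779471608
plate z 55.75221667267574 slopes [-0.00312098  0.0015816 ]
hole px 314.5 157.0 12.54003620147705
hole world 571.056640625 153.13525390625 R 6.433547496795654
dowel [[610.69811792 148.48363158  46.        ]
 [610.15864228 148.688953    46.        ]]
206 [611.07614987 148.85180883  46.15943169] [9.56516738 9.58596323 3.0626613 ]
dow 382 zmed 45.2 rect [611.  148.8] [11.5 11.6] 44.82
382 [610.6119754  148.81829435  44.90832248] [11.77190206 11.48063803 10.4131883 ] ((610.9761962890625, 148.7853240966797), (11.459839820861816, 11.621086120605469), 44.822242736816406)
[[32 32 34 43 44 44 45 43 43 32 32 34]
 [34 32 43 43 46 47 46 46 43 43 34 33]
 [34 43 45 46 46 45 45 47 45 44 44 33]
 [33 44 46 45 46 47 45 46 45 46 44 33]
 [33 45 45 46 45 46 46 45 45 47 45 42]
 [32 44 46 45 45 46 45 46 46 46 44 44]
 [34 44 44 46 46 46 45 44 47 45 44 32]
 [32 44 43 45 46 46 45 45 46 43 43 33]
 [32 32 42 44 45 45 45 45 43 42 38 34]
 [33 31 34 43 43 44 44 43 42 40 32 34]
 [32 32  0 33 38 40 39 38 34 33 33 32]]
edgeL 98 ang -4.44 at 562.55725 194.05167
edgeR 98 ang -4.39 at 555.87366 114.32564
restL 675 zmed 35.4 rect [601.5 181.7] [12.5 18.5] 85.3
restR 675 zmed 35.3 rect [596.2 117.9] [12.5 18.3] 86.17
roof 7395 zmed 63.3 rect [617.5 148.4] [110.6  23.4] 85.37
```

```bash
python3 - <<'E'
from h import *
c=np.load("w3_c.npz"); W=wcloud(np.load("w3.npy"),c)
m=(W[140:180,295:335,2]<55.75-8).astype(np.uint8); cnt=max(cv2.findContours(m,0,1)[0],key=cv2.contourArea)
q=wplane(cnt[:,0,:]+[295.,140.],55.75,c)
print(cv2.minEnclosingCircle(q[:,:2].astype(np.float32)), q[:,:2].mean(0), cv2.fitEllipse(q[:,:2].astype(np.float32)))
E
```

```text
((569.756103515625, 153.3727569580078), 6.914402484893799) [569.78668537 153.43663482] ((569.7526245117188, 153.36868286132812), (12.861352920532227, 13.386676788330078), 89.69825744628906)
```

Hole (569.75, 153.4) and dowel (610.9, 148.8), so the remaining shift is (41.1, -4.6). I'll go in and check again through the sighting slot.

servo_tool(moves=[0.01,-0.005,0,0,0,0.03,-0.008,0,0,0,0.05,-0.009,0,0,0,0.07,-0.01,0,0,0,0.085,-0.011,0,0,0,0.095,-0.0112,0,0,0,0.103,-0.0115,0,0,0,0.103,-0.0115,0,0,0,0.103,-0.0115,0,0,0,0.103,-0.0115,0,0,0,0.103,-0.0115,0,0,0])

```text
t: 6.88
eef_pos: [543.1, 156.3, 77.3]
tcp_rot: [3.141, 0.0, -0.083]
ft_force: [-0.4, -0.2, -6.2]
opening: 0.418
grip_force: 30.0
```

```bash
python3 - <<'E'
from cell import *
from h import *
s=state(); c=get_calibration("wrist"); p,d=read_camera("wrist")
print(s["t"],s["eef_pos"],s["tcp_rot"],s["ft_force"])
cv2.imwrite("pics/w4.png",p); np.save("w4.npy",d); np.savez("w4_c.npz",**c,e=s["eef_pos"],r=s["tcp_rot"])
cv2.imwrite("pics/w4c.png",cv2.resize(p[100:240,230:400],None,fx=4,fy=4,interpolation=2))
E
```

```text
6.8833 [543.1451411  156.31126016  77.25303164] [ 3.14142647e+00  3.61800003e-04 -8.34879215e-02] [-0.37352505 -0.18042474 -6.1523258 ]
```

View pics/w4c.png

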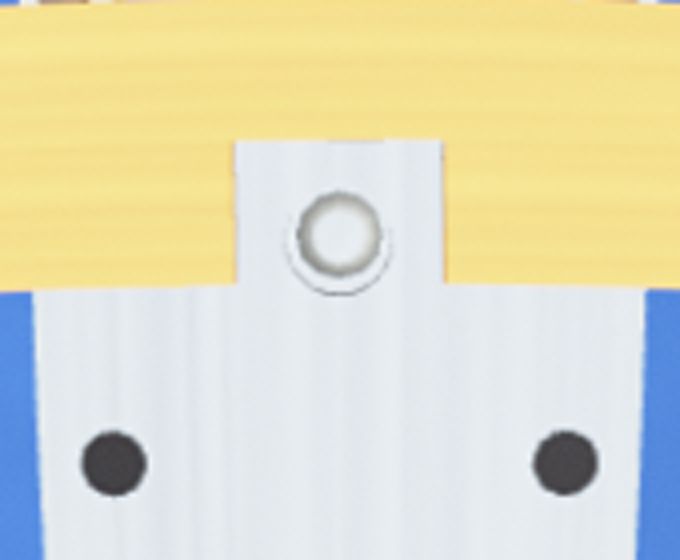

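The dowel (crop 340,233) is seen through the slot inside the hole (centre about 338.5,241), nearly concentric. Working out the residual.

```bash
python3 - <<'E'
from h import *
c=np.load("w4_c.npz")
f=lambda x,y:np.array([230+x/4-.375,100+y/4-.375])
hx=wplane(f(338.5,241),55.6,c); print("hole",hx,"R",(wplane(f(393,241),55.6,c)-wplane(f(284,241),55.6,c))/2, "bottom",wplane(f(338.5,296),55.6,c))
print("dowel top",wplane(f(340,232),46,c),"ring",wplane(f(339.5,233.5),43,c),"R",(wplane(f(382,233.5),43,c)-wplane(f(297,233.5),43,c))/2)
E
```

```text
hole [611.16322729 148.94654583  55.6       ] R [-0.58401984 -6.97459781  0.        ] bottom [604.03495718 149.54359293  55.6       ]
dowel top [611.78377838 148.70370563  46.        ] ring [611.41854946 148.80353596  43.        ] R [-0.48431552 -5.79076618  0.        ]
```

Residual is about 0.4 mm, well inside the nose capture. Descending slowly.

servo_tool(moves=[0.001,-0.0004,-0.004,0,0,0.001,-0.0004,-0.008,0,0,0.001,-0.0004,-0.012,0,0,0.001,-0.0004,-0.016,0,0,0.001,-0.0004,-0.02,0,0,0.001,-0.0004,-0.022,0,0,0.001,-0.0004,-0.022,0,0,0.001,-0.0004,-0.022,0,0])

```text
t: 7.6
eef_pos: [543.8, 156.1, 68.4]
tcp_rot: [3.141, 0.0, -0.084]
ft_force: [0.1, -0.9, -6.1]
opening: 0.42
grip_force: 30.0
```

servo_tool(moves=[0,0,-0.002,0,0,0,0,-0.005,0,0,0,0,-0.008,0,0,0,0,-0.011,0,0,0,0,-0.013,0,0,0,0,-0.0135,0,0,0,0,-0.0135,0,0,0,0,-0.0135,0,0])

```text
t: 8.27
eef_pos: [544.0, 156.2, 63.7]
tcp_rot: [-3.142, -0.001, -0.084]
ft_force: [-4.7, -0.3, 6.4]
opening: 0.417
grip_force: 30.0
```

Shoe is taking load (12.5 N). Pressing further to the rests.

servo_tool(moves=[0,0,-0.001,0,0,0,0,-0.002,0,0,0,0,-0.003,0,0,0,0,-0.004,0,0,0,0,-0.005,0,0,0,0,-0.005,0,0,0,0,-0.005,0,0])

```text
t: 8.85
eef_pos: [543.9, 156.1, 62.7]
tcp_rot: [-3.141, -0.001, -0.083]
ft_force: [-8.9, -2.3, 18.7]
opening: 0.421
grip_force: 30.0
```

```bash
cat > look.py <<'E'
from cell import *
from h import *
import sys
n=sys.argv[1]; s=state(); c=get_calibration("wrist"); p,d=read_camera("wrist")
print(s["t"],s["eef_pos"],s["tcp_rot"],s["ft_force"],s["moment"],s["grip_force"])
W=wcloud(d,c); P=W[175:235,255:375].reshape(-1,3); zp=np.nanmedian(P[:,2]); ok=abs(P[:,2]-zp)<5; P=P[ok]
k=np.linalg.lstsq(np.c_[P[:,:2]-P[:,:2].mean(0),np.ones(len(P))],P[:,2],rcond=None)[0]; print("plate",P.mean(0),"slopes deg",np.degrees(k[:2]),"n",len(P))
k=k; print("z underside at hole", k[2]-6+k[:2]@(np.array([611.2,148.8])-P[:,:2].mean(0)),"at origin",k[2]-6+k[:2]@(np.array([564.3,152.4])-P[:,:2].mean(0)))
cv2.imwrite(f"pics/{n}c.png",cv2.resize(p[100:240,230:400],None,fx=4,fy=4,interpolation=2))
E
python3 look.py w5
```

```text
8.85 [543.94879541 156.14674785  62.68925297] [-3.14144498e+00 -1.34885560e-03 -8.33493139e-02] [-8.88123247 -2.25906165 18.74711724] [-0.2627774   1.15623576  0.05205209] 29.99600350856781
plate [588.49839308 150.53877513  41.4542929 ] slopes deg [-0.07066429  0.05173245] n 7110
z underside at hole 35.42472450711737 at origin 35.485817874297084
```

View pics/w5c.png

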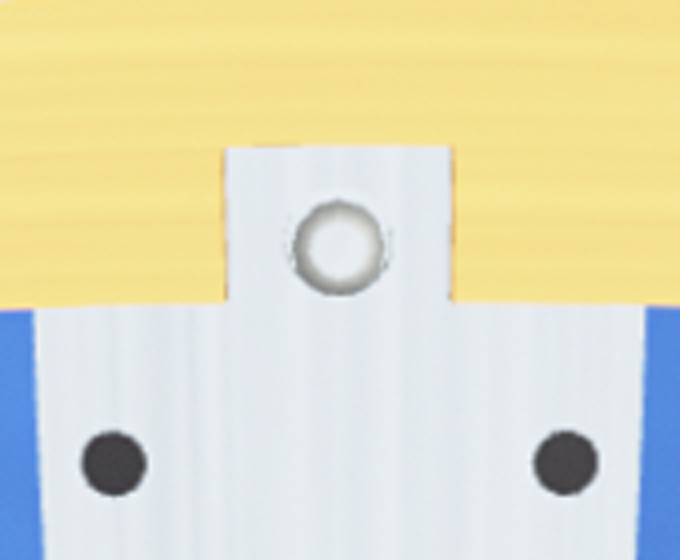

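The dowel stands through the hole at (339,248), the plate is flat and level at the rests' height, and it is still gripped and pressed (about 25 N). Handing in.

```bash
python3 -c "
from cell import *
print(job_done())"
```

```text
the job is handed in; nothing more can be done
None
```

The post foot is on the dowel, flat and square on both rests, and still gripped and pressed against the earth shoe; I handed the job in at about 9 s, and no verdict came back.

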